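Put the nested lids on the sugar shaker and lift off the dust cap

ROBOT

A 6-joint arm with a two-finger parallel gripper is mounted at the origin on the work surface. World frame = base frame: x ahead of the robot, y to its left, z up, the work surface at z = 0. Lengths are in m, angles in rad, forces in N, time in s.
With the tool pointing down it reaches from about 0.35 to 0.775 m from the base axis. Payload 7.3 kg.
Tool frame: the origin (TCP) lies between the finger pads; the fingertips stand 25 mm ahead of it and the grasp point (between the pads) lies 6 mm ahead of it; y points along the fingers, z is the direction in which the jaws open and shut, and the axes are right-handed (so a half turn about y gives the same grasp; the last joint's range is limited). The gripper opens to 92 mm and grips with 3 to 60 N. Pads are 19 mm wide; open, the fingers measure 130 mm over their backs; the gripper's body (75 mm by 190 mm) begins 47 mm behind the grasp point.
Start: joints at [1.016, 0.342, 1.524, -0, 1.275, -0.146], TCP at [0.209, 0.482, 0.252] pointing down, gripper open.
Joint ranges: [-2.53, 2.53], [-0.77, 2.02], [0.04, 2.7], [-1, 4.14], [0.28, 2.66], [-3.11, 3.11]. Speed limits (rad/s): [2.57, 2.57, 3.14, 3.14, 3.14, 3.14].

INTERFACE

Orientations are given as [roll, pitch, yaw] about the fixed x, y, z axes, in that order (R = Rz(yaw) Ry(pitch) Rx(roll)).
In Python, from cell import sensors, read_camera, hand_in gives the robot as it stands. The module is installed in compiled form; this text tells all that it offers.
- The arm moves only by the tool send_rows, never from a script. Its argument "motion" is a list that holds one entry, the list of rows, each a list of 4 numbers: the shift along the tool's x, y, z in m, then the turn about the tool's y in degrees. In form: [[[tx, ty, tz, twist], ...]]. A call has 1 to 8 rows; each row is the pose to reach, as a shift and turn from the pose measured when the call began, along the tool's axes at that moment; what a row does not reach only later rows make up. A row lasts 1/10 s, in which the tool goes at most 50 mm and 8.59 degrees, less where a joint would pass 70% of its speed; a pose out of reach is approached as far as the arm can. A call with a gripper value outside its range is refused whole. "gripper" is the opening, from 0 (shut) to 1 (fully open), set as the call begins (left out, the last holds). The fingers move at their own pace and stop on an object; "grip_force" is the grip in N (left out, the last holds). Time passes only in rows, so rows that repeat a pose let the fingers close. It gives the time, the measured TCP pose, the force and the opening at its end, in the units of the state.
- sensors.observe(): the state, without advancing time (a new reading comes with each control period).
- read_camera(name): name is "scene" or "top"; returns a dict with "frame" (384x512x3 uint8, red, green, blue), "fx", "fy", "cx", "cy" (pixels), "extrinsics" (4x4, takes a point from world to camera coordinates). Camera axes: x right, y up, looking along -z (the intrinsics and any distortion apply to the point x, -y, -z); pixel columns grow to the right and rows downward; lengths in m; the calibration is good to about 2 mm. A picture is of the moment at which its call begins. There is no depth.
- hand_in(): hands the job in, once; it reports no verdict.
The state is a dict: "time": time; "qpos": joint angles; "qvel": joint speeds; "joint_efforts": joint torques, N m; "tool_pos": TCP position; "tool_rot": TCP orientation; "contact_force": force on the tool from outside, world axes, zero at the start; "torque": the same for the moment, N m; "opening": finger opening in m.
Only numpy, scipy, OpenCV 4.12 (cv2) and the standard library are available. Lean on these libraries where they do the work, as an engineer would, in place of code of your own. Each camera call takes 0.05 s, during which the arm holds its last target.

TASK

Get the sugar shaker ready for dusting: fold the canister's spring clip outward and down until it sticks straight out level from the side, then pick up the steel shaker lid with the yellow dust cap still sitting on it, lower the pair together into the canister's mouth until the shaker lid's rim sits fully home, and let go of it. Then lift the dust cap off on its own, leaving the shaker lid seated and never lifting it again, and finish with the gripper still holding the cap upright and still about 10 cm straight above the shaker lid (do not put it down). Do not drop the lids into place, do not take the cap off before the shaker lid is home, and leave the other things where they are.

Things in the scene. Friction and masses are not known exactly. Their poses are not given: they have to be found in the camera images.
- tray: fixed wooden serving tray, 360 x 540 mm, wall 30 mm high; its origin is the centre of its underside, x across the 360 mm (roughly away from the robot), z up. Its floor is 8 mm thick, so things on it stand at 8 mm above the counter
- canister: upright steel canister (the sugar shaker), fixed firmly in a round wooden socket (82 mm across, 14 mm high) on the tray. Origin: centre of the underside of the socket, z up along the canister's axis; the steel wall is 57 mm across, the open rim is 95 mm above the origin. The spring clip is on its -x side
- canister_mouth (a point): centre of the canister's open mouth, level with the rim, 95 mm above the canister's origin; the opening is 51 mm across inside, with a 3 mm wall
- clip_hinge (a point): middle of the spring clip's hinge axis: 34.5 mm from the canister's axis towards the canister's -x, 22 mm below the rim. The hinge axis is level, along the canister's y. The point is on the canister and has its axes
- clip_tip (a point): end of the clip's thumb tab, 54 mm from the hinge axis: above the rim by 32 mm when the clip stands upright
- clip (a joint): angle of the dark spring clip, a stiff plate 30 mm wide, 55 mm long from its hinge, with a 6 mm lip pointing inwards 33 mm from the hinge and a thumb tab beyond. 0 = standing upright beside the rim, lip in the lid's way; grows as it folds outward and down; 1.57 = straight out level; stop at 1.75. Stiff by friction (0.03 N m, under 1 N at the tab), stays where it is left
- shaker_lid: loose steel inner lid, 110 g, right way up on the tray. Origin: centre of its underside, z up. Plug 48 mm across from 0 to 14 mm (foot tapers to 39 mm), round rim 63 mm across from 14 to 23 mm, low perforated dome 40 mm across to 32 mm. Home: plug in the mouth (1.5 mm free all round), rim resting on the canister's rim, overhanging it 3 mm, lid origin 81 mm above the canister's
- dust_cap: loose yellow plastic outer lid, 35 g, sitting loosely over the shaker lid's dome on its rim, tied by nothing: gripping the shaker lid's rim carries both, gripping the cap lifts the cap alone. Origin: centre of its open underside, 23 mm above the shaker lid's origin when nested. 26 mm high; skirt 50 mm across up to 11 mm, grip band 52 mm across from 11 to 26 mm
- squeezer: bystander: hinged cast aluminium hand squeezer, 220 mm long, 80 mm wide, 67 mm high, lying along its x; origin under its middle
- reamer: bystander: ribbed white ceramic reamer dish, 120 mm across, 58 mm high, small handle on its +x side; origin under its centre
- pitcher: bystander: clear glass pitcher, 104 mm across, 185 mm high, handle on its +x side reaching 98 mm from the axis; origin under its centre
- bamboo_spoon: bystander: bamboo spoon, 240 mm long along its x, 12 mm thick; origin under its middle
- tumbler: bystander: empty glass tumbler, 72 mm across, 110 mm high; origin under its centre
- lemon_bowl: bystander: blue bowl of lemons, 196 mm across, 115 mm high; origin under its centre

How it is judged:
By the outcome, as a careful person would: the job done as asked, in the order asked, and still so for the second after the job is handed in, while the arm keeps its last pose, push and grip.
It also fails if it takes over 62 s, if anything falls off the work surface, if the arm or the gripper's body presses on something with over 40 N, if the wrist force passes 120 N, or if a joint passes its speed limit or range.

## Working session

There is one attempt and no reset: what is moved stays moved. The work goes in short steps, Python scripts to look and compute and a tool call to move; the robot and the scene stay as the last step left them, time stands still between calls to the robot, and variables do not carry over. Pictures are saved under pics/ and viewed, and the job is handed in when it is done.

Besides the shell and the picture viewer there is one more tool, called after "Emit:" as name([rows], argument=value, ...), one row to a line, values as JSON. send_rows: Moves the arm, as the interface text tells. Its arguments: {"type":"object","properties":{"motion":{"type":"array"},"gripper":{"type":"number"},"grip_force":{"type":"number"}},"required":["motion"]}

```bash
mkdir -p pics; ls; python3 - <<'E'
from cell import sensors, read_camera
import cv2, numpy as np
s=sensors.observe(); print({k:np.round(v,3).tolist() for k,v in s.items()})
for n in("scene","top"):
    c=read_camera(n); cv2.imwrite(f"pics/{n}0.png",c["frame"][:,:,::-1]); print(n,c.keys(),c["fx"],c["fy"],c["cx"],c["cy"]); print(np.round(c["extrinsics"],4).tolist())
E
```

```text
pics
{'time': 0.0, 'qpos': [1.016, 0.343, 1.525, -0.0, 1.275, -0.146], 'qvel': [0.002, 0.0, -0.001, -0.001, 0.0, -0.0], 'joint_efforts': [-0.002, -43.124, -24.422, 0.072, 0.056, -0.0], 'tool_pos': [0.208, 0.481, 0.251], 'tool_rot': [-1.572, 0.0, -0.409], 'contact_force': [-0.364, -0.088, 0.171], 'torque': [-0.035, -0.048, 0.013], 'opening': 0.092}
scene dict_keys(['frame', 'fx', 'fy', 'cx', 'cy', 'extrinsics']) 347.0443490227574 347.0443490227574 251.0610486308532 188.28723780032738
[[0.6979, 0.7161, -0.0109, -0.4392], [-0.5675, 0.5622, 0.6016, 0.2651], [0.4369, -0.4137, 0.7987, -1.4778], [0.0, 0.0, 0.0, 1.0]]
top dict_keys(['frame', 'fx', 'fy', 'cx', 'cy', 'extrinsics']) 375.4463480687622 375.4463480687622 250.50809534185106 189.45294105627235
[[0.024, -0.9996, 0.0157, -0.0056], [0.9969, 0.0251, 0.074, -0.6029], [-0.0744, 0.0139, 0.9971, -1.1008], [0.0, 0.0, 0.0, 1.0]]
```

View pics/scene0.png

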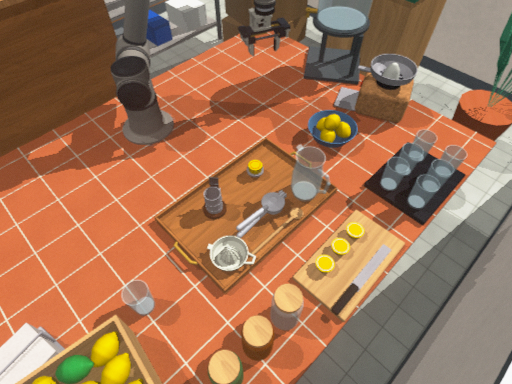

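View pics/top0.png

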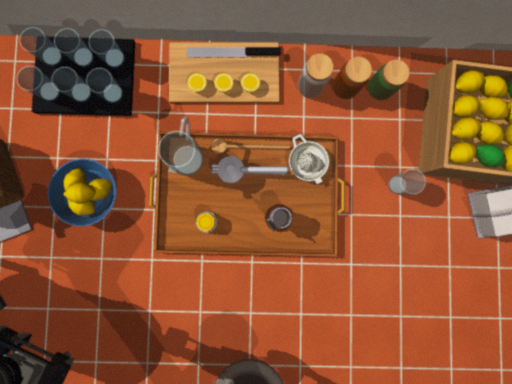

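The scene view shows the yellow cap on the lid at about (256,167) and the canister with its upright clip at about (214,197). In the top view they are at (206,222) and (279,217). I'll zoom in on both.

```bash
python3 - <<'E'
import cv2, numpy as np
s=cv2.imread("pics/scene0.png"); t=cv2.imread("pics/top0.png")
def cr(im,x0,y0,w,h,k): return cv2.resize(im[y0:y0+h,x0:x0+w],None,fx=k,fy=k,interpolation=cv2.INTER_CUBIC)
a=cr(s,190,170,50,55,8); b=cr(s,236,150,40,55,8)
cv2.imwrite("pics/z_scene.png",np.hstack([a,b]))
a=cr(t,255,195,48,45,8); b=cr(t,185,200,45,45,8)
cv2.imwrite("pics/z_top.png",np.hstack([a,b]))
E
```

```text
(no output)
```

View pics/z_scene.png

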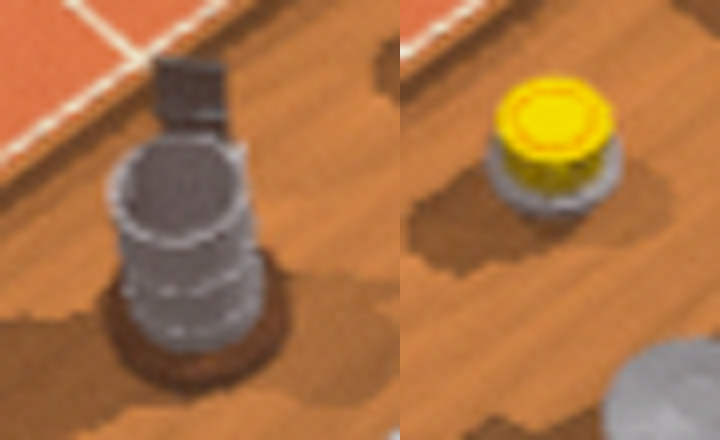

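View pics/z_top.png

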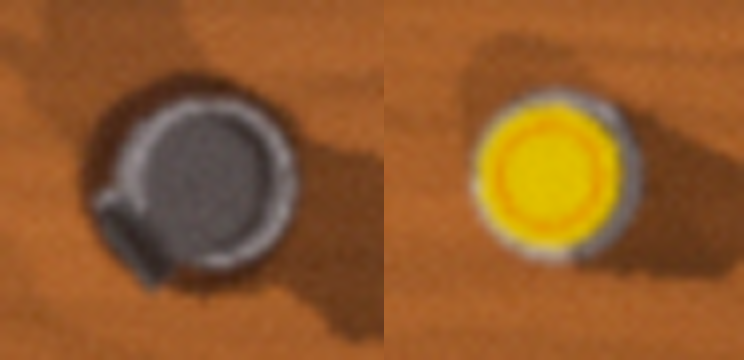

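```bash
cat > h.py <<'E'
import numpy as np, cv2
from cell import sensors, read_camera
def ray(c,u,v):
    E=c["extrinsics"];R=E[:3,:3];t=E[:3,3]
    d=np.array([(u-c["cx"])/c["fx"],-(v-c["cy"])/c["fy"],-1.])
    return -R.T@t,R.T@d
def onz(c,u,v,z):
    o,d=ray(c,u,v);return o+d*(z-o[2])/d[2]
def proj(c,p):
    q=c["extrinsics"][:3,:3]@np.asarray(p)+c["extrinsics"][:3,3]
    return np.array([c["cx"]+c["fx"]*q[0]/-q[2],c["cy"]-c["fy"]*q[1]/-q[2]])
def tri(c1,p1,c2,p2):
    A=[];b=[]
    for c,p in((c1,p1),(c2,p2)):
        o,d=ray(c,*p);d/=np.linalg.norm(d);M=np.eye(3)-np.outer(d,d);A.append(M);b.append(M@o)
    A=np.vstack(A);b=np.hstack(b);x=np.linalg.lstsq(A,b,rcond=None)[0]
    return x,np.linalg.norm(A@x-b)
E
python3 - <<'E'
from h import *
C={n:read_camera(n) for n in("scene","top")}
K=8
def crop(c,x0,y0,w,h): 
    return cv2.resize(c["frame"][y0:y0+h,x0:x0+w],None,fx=K,fy=K,interpolation=cv2.INTER_CUBIC)
def full(p,x0,y0): return ((p[0]+.5)/K-.5+x0,(p[1]+.5)/K-.5+y0)
for n,c in C.items(): print(n,"cam",ray(c,0,0)[0].round(3))
# cap
for n,(x0,y0,w,h) in {"scene":(236,150,40,40),"top":(185,200,45,45)}.items():
    im=crop(C[n],x0,y0,w,h); hsv=cv2.cvtColor(im,cv2.COLOR_RGB2HSV)
    for vmin in(130,190,):
        m=((hsv[...,0]>18)&(hsv[...,0]<34)&(hsv[...,1]>170)&(hsv[...,2]>vmin)).astype(np.uint8)
        cs=cv2.findContours(m,0,1)[0];k=max(cs,key=cv2.contourArea);k=cv2.convexHull(k)
        e=cv2.fitEllipse(k);p=full(e[0],x0,y0);print("cap",n,vmin,np.round(p,2),np.round(np.array(e[1])/K,2),"z57:",onz(C[n],*p,.057).round(4))
# rim
for n,(x0,y0,w,h) in {"scene":(190,170,50,55),"top":(255,195,48,45)}.items():
    im=crop(C[n],x0,y0,w,h); g=im.min(2)
    for th in(115,130,145):
        m=(g>th).astype(np.uint8)
        cs=cv2.findContours(m,0,1)[0];k=max(cs,key=cv2.contourArea)
        e=cv2.fitEllipse(cv2.convexHull(k));p=full(e[0],x0,y0);print("rim",n,th,np.round(p,2),np.round(np.array(e[1])/K,2),"z103:",onz(C[n],*p,.103).round(4))
        v=cv2.drawContours(im[:,:,::-1].copy(),[k],-1,(0,255,0),1)
        cv2.ellipse(v,e,(0,0,255),1)
        if th==130: cv2.imwrite(f"pics/rim_{n}.png",v)
E
python3 -c "
import cv2,numpy as np
a=cv2.imread('pics/rim_scene.png');b=cv2.imread('pics/rim_top.png')
o=np.zeros((440,800,3),np.uint8);o[:,:400]=a;o[:360,400:784]=b;cv2.imwrite('pics/rims.png',o)"
```

```text
scene cam [ 1.103 -0.446  1.016]
top cam [0.519 0.025 1.142]
cap scene 130 [255.12 165.43] [13.31 15.62] z57: [0.5139 0.1341 0.057 ]
cap scene 190 [254.87 164.3 ] [10.97 15.08] z57: [0.5093 0.1373 0.057 ]
cap top 130 [205.39 221.51] [17.5  18.03] z57: [0.5046 0.1372 0.057 ]
cap top 190 [205.04 221.52] [17.11 17.39] z57: [0.5046 0.1382 0.057 ]
rim scene 115 [164.65 218.37] [11.73 77.24] z103: [ 0.4982 -0.2449  0.103 ]
rim scene 130 [145.95 237.31] [ 15.28 129.85] z103: [ 0.5135 -0.3241  0.103 ]
rim scene 145 [197.22 176.83] [12.99 29.56] z103: [ 0.4401 -0.0685  0.103 ]
rim top 115 [275.59 213.81] [ 8.27 14.15] z103: [ 0.5311 -0.0606  0.103 ]
rim top 130 [271.82 213.93] [1.13 1.7 ] z103: [ 0.5305 -0.0502  0.103 ]Traceback (most recent call last):
  File "<stdin>", line 20, in <module>
ValueError: max() iterable argument is empty
```

View pics/rims.png

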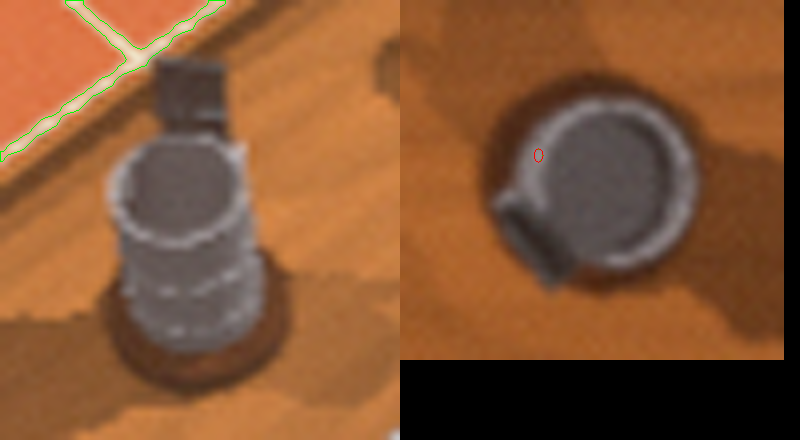

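```bash
cat >> h.py <<'E'
K=8
def crop(c,x0,y0,w,h):
    return cv2.resize(c["frame"][y0:y0+h,x0:x0+w],None,fx=K,fy=K,interpolation=cv2.INTER_CUBIC)
def full(p,x0,y0): return ((p[0]+.5)/K-.5+x0,(p[1]+.5)/K-.5+y0)
E
cat > rim.py <<'E'
from h import *
C={n:read_camera(n) for n in("scene","top")}
V=[]
for n,(x0,y0,w,h),c0,(a,b),bad in (("scene",(190,170,50,55),(181,190),(68,52),(230,300)),("top",(255,195,48,45),(207,181),(74,74),(90,175))):
    im=crop(C[n],x0,y0,w,h); g=cv2.GaussianBlur(im.mean(2),(0,0),2)
    v=im[:,:,::-1].copy()
    P=[];Q=[]
    for th in np.arange(0,360,6):
        if bad[0]<th<bad[1]: continue
        r=np.linspace(.65,1.2,111);X=c0[0]+a*r*np.cos(np.radians(th));Y=c0[1]+b*r*np.sin(np.radians(th))
        p=cv2.remap(g.astype(np.float32),X.astype(np.float32)[None],Y.astype(np.float32)[None],1)[0]
        i=np.argmax(np.gradient(p)); P.append((X[i],Y[i]));  j=np.argmax(p); Q.append((X[j],Y[j]))
    for lab,S,col in(("inner",P,(0,255,0)),("ridge",Q,(255,0,0))):
        S=np.array(S,np.float32)
        for _ in range(3):
            e=cv2.fitEllipse(S)
            t=np.radians(e[2]);d=S-e[0];u=np.c_[d@[np.cos(t),np.sin(t)]/(e[1][0]/2),d@[-np.sin(t),np.cos(t)]/(e[1][1]/2)]
            k=abs(np.linalg.norm(u,axis=1)-1)<.08; S=S[k] if k.sum()>10 else S
        p=full(e[0],x0,y0);print(n,lab,len(S),np.round(p,2),np.round(np.array(e[1])/K,2),"z103",onz(C[n],*p,.103).round(4))
        for q in S: cv2.circle(v,(int(q[0]),int(q[1])),2,col,-1)
    V.append(v)
o=np.zeros((440,800,3),np.uint8);o[:,:400]=V[0];o[:360,400:784]=V[1];cv2.imwrite('pics/rims2.png',o)
g=[0.52,-0.078,.103]
for n,c in C.items(): # expected size
    q=np.array([proj(c,np.array(g)+[.0255*np.cos(t),.0255*np.sin(t),0]) for t in np.linspace(0,6.28,40)],np.float32);print(n,"expect inner",np.round(cv2.fitEllipse(q)[1],2))
E
python3 rim.py
```

```text
scene inner 49 [211.88 193.1 ] [11.82 14.52] z103 [ 0.5273 -0.0775  0.103 ]
scene ridge 48 [211.92 193.08] [13.13 16.84] z103 [ 0.5273 -0.0774  0.103 ]
top inner 46 [280.52 217.49] [16.79 18.38] z103 [ 0.5212 -0.0745  0.103 ]
top ridge 46 [280.74 217.42] [19.21 19.52] z103 [ 0.5214 -0.0751  0.103 ]
scene expect inner [12.44 15.69]
top expect inner [18.39 18.53]
```

View pics/rims2.png

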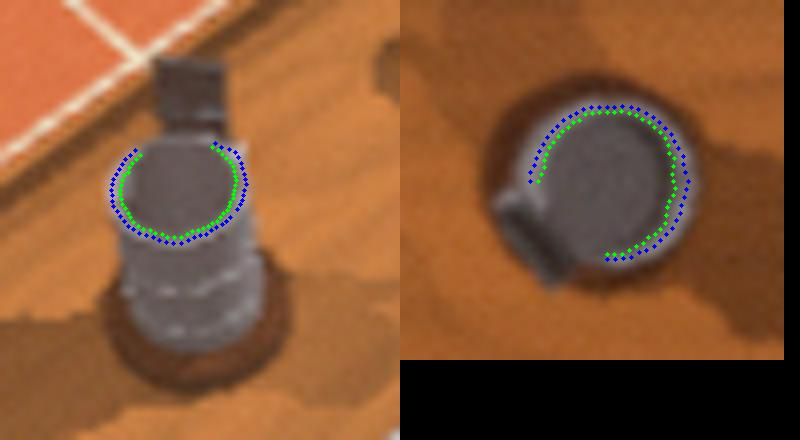

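The rim centre comes out at (0.521,-0.075) from the top view and (0.527,-0.077) from the scene view, so the two disagree by about 6 mm. I'll cross-check that bias on the tray and zoom in on the clip for its direction.

```bash
python3 - <<'E'
from h import *
C={n:read_camera(n) for n in("scene","top")}
t=C["top"];s=C["scene"]
print("tri rim",tri(s,(211.9,193.1),t,(280.6,217.45)))
print("tri cap",tri(s,(254.87,164.3),t,(205.04,221.52)))
def z(c,x0,y0,w,h,k): return cv2.resize(c["frame"][y0:y0+h,x0:x0+w][:,:,::-1],None,fx=k,fy=k,interpolation=cv2.INTER_LANCZOS4)
a=z(t,262,212,24,24,20);b=z(s,204,172,16,24,20)
cv2.imwrite("pics/clip.png",np.hstack([a,b]))
a=z(t,148,125,200,140,4);cv2.imwrite("pics/tray_t.png",a)
a=z(s,150,135,195,150,4);cv2.imwrite("pics/tray_s.png",a)
E
```

```text
tri rim (array([ 0.52182549, -0.07486369,  0.09508472]), np.float64(0.0010485918822205837))
tri cap (array([0.50522545, 0.13968297, 0.05147281]), np.float64(0.001648265904581333))
```

View pics/clip.png

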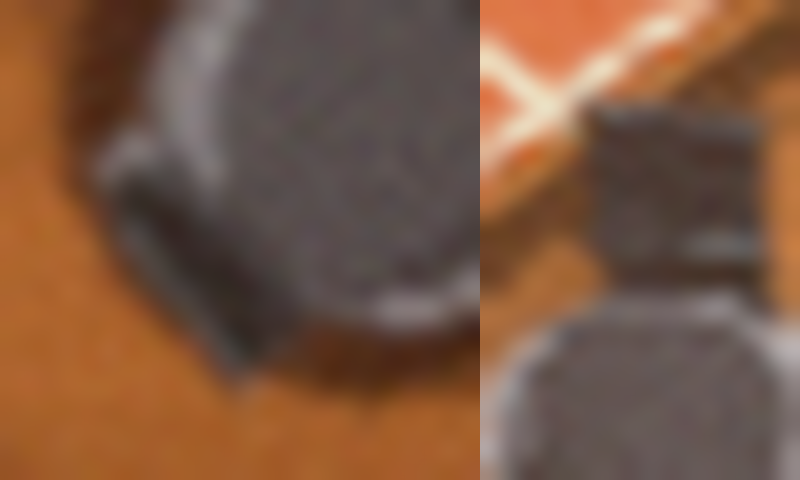

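View pics/tray_t.png

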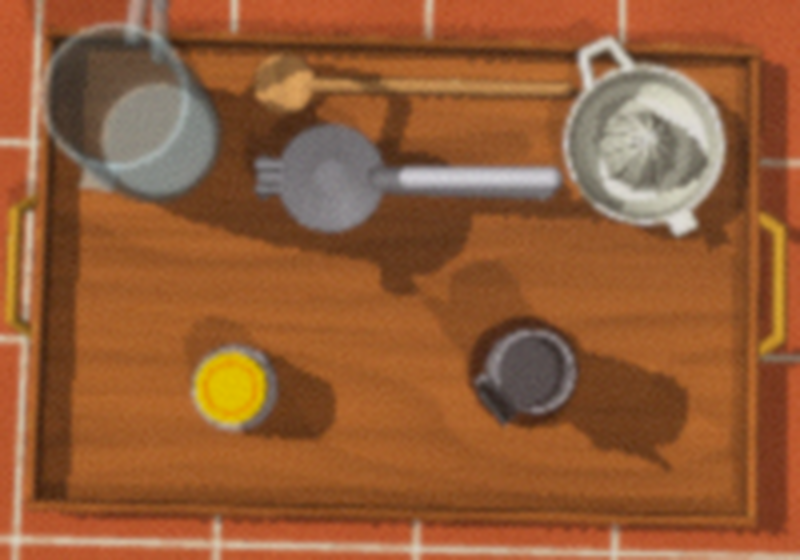

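View pics/tray_s.png

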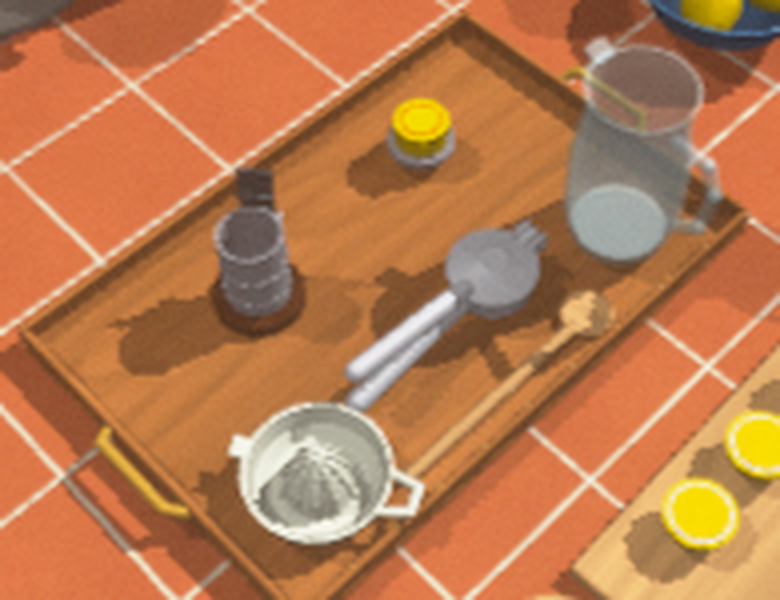

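```bash
python3 - <<'E'
from h import *
C={n:read_camera(n) for n in("scene","top")}
t=C["top"];s=C["scene"]
T=[(156.25,250.5),(336,255.5),(159.75,134.25),(337.25,137.5)];S=[(265.5,139.5),(157,218.25),(336.25,188.75)]
print("top",[onz(t,*p,.03)[:2].round(4) for p in T]);print("scene",[onz(s,*p,.03)[:2].round(4) for p in S])
for a,b in zip(T,S): print(tri(s,b,t,a))
f=lambda p,x0,y0:((p[0]+.5)/20-.5+x0,(p[1]+.5)/20-.5+y0)
def ang(a,b): d=b-a; return np.degrees(np.arctan2(d[1],d[0])),np.linalg.norm(d)
for z in(.135,.11):
    for n,c,ps in(("top",t,[f((118,185),262,212),f((240,375),262,212)]),("topR",t,[f((175,165),262,212),f((300,320),262,212)]),("scene",s,[f((110,102),204,172),f((280,125),204,172)])):
        P=[onz(c,*p,z)[:2] for p in ps]; print(z,n,P,ang(*P))
E
```

```text
top [array([0.4164, 0.2806]), array([ 0.4137, -0.2469]), array([0.7611, 0.2848]), array([ 0.7658, -0.2482])]
scene [array([0.4298, 0.2752]), array([ 0.4314, -0.2469]), array([0.7771, 0.2778])]
(array([0.41612935, 0.28654683, 0.01188797]), np.float64(0.003152427561755304))
(array([ 0.41521584, -0.24700039,  0.01198198]), np.float64(0.007388448137534392))
(array([0.76801009, 0.29234074, 0.00684508]), np.float64(0.00380247013561977))
0.135 top [array([ 0.5115708 , -0.03649021]), array([ 0.48666876, -0.05331951])] (np.float64(-145.94838446347504), np.float64(0.03005556958560577))
0.135 topR [array([ 0.51442007, -0.04406886]), array([ 0.49416934, -0.06120484])] (np.float64(-139.76239537716552), np.float64(0.02652798372111374))
0.135 scene [array([ 0.48990923, -0.05377688]), array([ 0.51313302, -0.03719274])] (np.float64(35.5306767606192), np.float64(0.028537311944422047))
0.11 top [array([ 0.51137844, -0.03801188]), array([ 0.4858584 , -0.05525883])] (np.float64(-145.94838446347515), np.float64(0.03080145721213051))
0.11 topR [array([ 0.51429841, -0.0457786 ]), array([ 0.49354513, -0.06333985])] (np.float64(-139.76239537716552), np.float64(0.0271863274187059))
0.11 scene [array([ 0.47252088, -0.0426514 ]), array([ 0.49640366, -0.02559668])] (np.float64(35.5306767606192), np.float64(0.02934706529000863))
```

Both views put the clip's outward direction at about 126° in world, so the canister yaw is about -54°. The gripper goes over the canister shut, with its yaw set to match, and I'll use the known tool position to judge each camera's bias.

Emit:
send_rows([
  [[0.508,0.03,-0.387,30.6],[0.508,0.03,-0.387,30.6],[0.508,0.03,-0.387,30.6],[0.508,0.03,-0.387,30.6],[0.508,0.03,-0.387,30.6],[0.508,0.03,-0.387,30.6],[0.508,0.03,-0.387,30.6],[0.508,0.03,-0.387,30.6]],
], gripper=0, grip_force=10)

```text
time: 1.3
tool_pos: [0.4048, 0.1313, 0.2332]
tool_rot: [-1.57, -0.0, -0.943]
contact_force: [0.6, 0.5, 0.4]
opening: 0.0325
```

```bash
cat > to.py <<'E'
import sys,numpy as np
from cell import sensors
from scipy.spatial.transform import Rotation as R
a=[float(v) for v in sys.argv[1:5]]
s=sensors.observe();M=R.from_euler("xyz",s["tool_rot"]).as_matrix()
d=M.T@(np.array(a[:3])-s["tool_pos"])
print("t",round(s["time"],2),"pos",np.round(s["tool_pos"],4),"rot",np.degrees(s["tool_rot"]).round(2),"F",np.round(s["contact_force"],1),"op",round(s["opening"],4))
print("shift",d.round(4),"twist",round(np.degrees(s["tool_rot"][2])-a[3],2))
E
python3 to.py .521 -.075 .22 -54
```

```text
t 1.3 pos [0.4048 0.1313 0.2332] rot [-8.995e+01 -2.000e-02 -5.402e+01] F [0.6 0.5 0.4] op 0.0325
shift [ 0.2353  0.0132 -0.0272] twist -0.02
```

Emit:
send_rows([
  [[0.235,0.013,-0.027,0],[0.235,0.013,-0.027,0],[0.235,0.013,-0.027,0],[0.235,0.013,-0.027,0],[0.235,0.013,-0.027,0],[0.235,0.013,-0.027,0],[0.235,0.013,-0.027,0]],
])

```text
time: 2.0
tool_pos: [0.5207, -0.0751, 0.2198]
tool_rot: [-1.57, 0.001, -0.945]
contact_force: [-0.2, 0.4, 0.5]
opening: 0.0004
```

```bash
python3 to.py .521 -.075 .22 -54; python3 - <<'E'
from h import *
C={n:read_camera(n) for n in("scene","top")}
t=C["top"];s=C["scene"]
p=sensors.observe()["tool_pos"]
for n,c in C.items(): print(n,"TCP",proj(c,p).round(1),"tip",proj(c,p-[0,0,.025]).round(1))
def z(c,x0,y0,w,h,k): return cv2.resize(c["frame"][y0:y0+h,x0:x0+w][:,:,::-1],None,fx=k,fy=k,interpolation=cv2.INTER_CUBIC)
cv2.imwrite("pics/g.png",np.hstack([z(s,175,120,80,100,5),z(t,240,175,80,100,5)]))
E
```

```text
t 2.0 pos [ 0.5207 -0.0751  0.2198] rot [-8.997e+01  5.000e-02 -5.412e+01] F [-0.2  0.4  0.5] op 0.0004
shift [ 0.0001 -0.0002  0.0003] twist -0.12
scene TCP [207.4 168. ] tip [208.3 173.3]
top TCP [284.8 217.8] tip [283.7 217.8]
```

View pics/g.png

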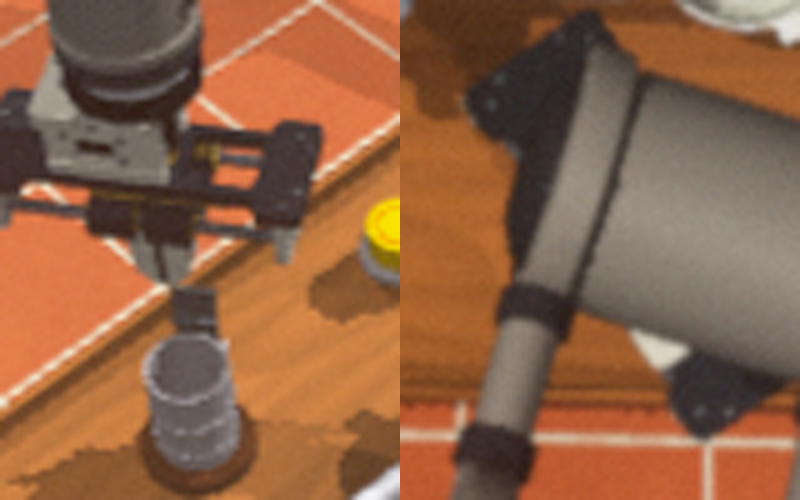

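```bash
python3 - <<'E'
from h import *
s=read_camera("scene")
print(proj(s,[.5213,-.0748,.103]),"meas 211.9,193.1"); print(proj(s,[.5046,.138,.057]),"meas 254.9,164.3")
E
```

```text
[211.33919899 191.58047594] meas 211.9,193.1
[254.10231325 163.49682415] meas 254.9,164.3
```

The two views agree to within about 1.5 px, and the top view's positions hold up. I'll lower the shut fingers to the inside of the tab and then push it outward.

Emit:
send_rows([
  [[-0.012,0.035,0,0],[-0.012,0.072,0,0],[-0.012,0.072,0,0]],
])

```text
time: 2.45
tool_pos: [0.5103, -0.0616, 0.1452]
tool_rot: [-1.575, 0.007, -0.939]
contact_force: [-0.4, 0.3, 1.2]
opening: 0.0001
```

```bash
python3 to.py .521 -.075 .22 -54; python3 - <<'E'
from h import *
C={n:read_camera(n) for n in("scene","top")}
t=C["top"];s=C["scene"]
p=sensors.observe()["tool_pos"]
for n,c in C.items(): print(n,"tip",proj(c,p-[0,0,.025]).round(1))
def z(c,x0,y0,w,h,k): return cv2.resize(c["frame"][y0:y0+h,x0:x0+w][:,:,::-1],None,fx=k,fy=k,interpolation=cv2.INTER_CUBIC)
cv2.imwrite("pics/g2.png",z(s,185,150,60,75,8))
E
```

```text
t 2.45 pos [ 0.5103 -0.0616  0.1452] rot [-90.24   0.38 -53.82] F [-0.4  0.3  1.2] op 0.0001
shift [ 0.0166 -0.075   0.0004] twist 0.18
scene tip [211.9 184.3]
top tip [277.  220.3]
```

View pics/g2.png

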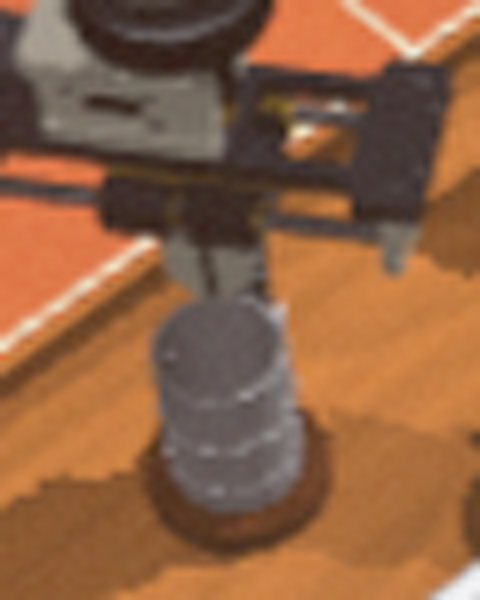

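The finger tips sit just inside the tab above the rim, where I expected them, with the tip at about (212,187). Next I'll push the tab outward and follow it over.

```bash
python3 to.py .5213 -.0748 .145 -54
```

```text
t 2.55 pos [ 0.5135 -0.0629  0.1492] rot [-8.995e+01  1.000e-02 -5.387e+01] F [ 0.7 -0.   1.2] op 0.0
shift [ 0.0142  0.0042 -0.0007] twist 0.13
```

Emit:
send_rows([
  [[-0.013,0.001,0,0],[-0.026,0.002,0,0],[-0.036,0.004,0,0],[-0.046,0.006,0,0],[-0.054,0.01,0,0],[-0.06,0.016,0,0],[-0.06,0.016,0,0]],
])

```text
time: 3.25
tool_pos: [0.477, -0.0137, 0.1323]
tool_rot: [-1.571, 0.002, -0.939]
contact_force: [-0.2, -0.5, 0.4]
opening: 0.0005
```

```bash
cat > look.py <<'E'
import sys
from h import *
x,y,w,h,k=[int(v) for v in sys.argv[3:8]]
c=read_camera(sys.argv[1])
cv2.imwrite("pics/"+sys.argv[2],cv2.resize(c["frame"][y:y+h,x:x+w][:,:,::-1],None,fx=k,fy=k,interpolation=cv2.INTER_CUBIC))
E
python3 look.py scene g3.png 175 140 75 75 8; python3 to.py .5213 -.0748 .145 -54
```

```text
t 3.3 pos [ 0.4776 -0.0141  0.1327] rot [-9.000e+01  7.000e-02 -5.384e+01] F [ 0.6 -0.4  0.7] op 0.0002
shift [ 0.0748 -0.0124 -0.0005] twist 0.16
```

View pics/g3.png

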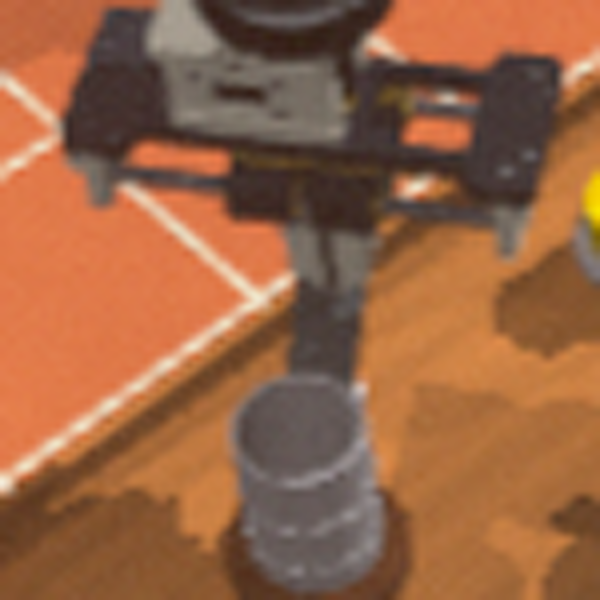

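The clip is folding outward: in the picture the plate runs from (330,370) to (330,300), under the finger tips. I'll press it down to level.

Emit:
send_rows([
  [[-0.005,0.01,0,0],[-0.01,0.018,0,0],[-0.011,0.025,0,0],[-0.011,0.025,0,0],[-0.011,0.025,0,0]],
])

```text
time: 3.8
tool_pos: [0.4709, -0.0052, 0.1074]
tool_rot: [-1.571, 0.002, -0.94]
contact_force: [0.6, 0.2, 0.3]
opening: 0.0005
```

```bash
python3 look.py scene g4.png 175 140 75 75 8; python3 to.py .5213 -.0748 .1075 -54
```

```text
t 3.85 pos [ 0.4712 -0.0052  0.1076] rot [-9.001e+01  8.000e-02 -5.384e+01] F [ 0.2 -0.1  0.4] op 0.0004
shift [ 0.0857  0.     -0.0006] twist 0.16
```

View pics/g4.png

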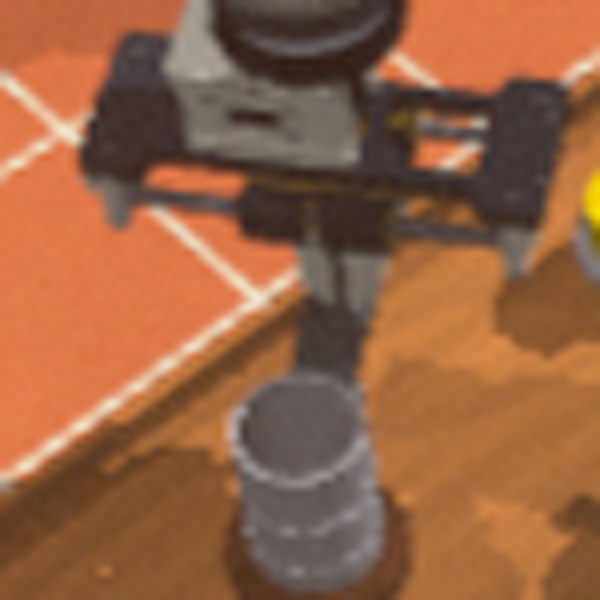

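The clip now looks level, running from (330,375) to (335,310) in the crop. I'll lift off, open the gripper and go over the lid, then check the clip with the view clear.

Emit:
send_rows([
  [[0,-0.03,0,0],[0,-0.07,0,0],[-0.04,-0.09,0.04,0],[-0.075,-0.09,0.08,0],[-0.095,-0.09,0.112,0],[-0.095,-0.09,0.112,0],[-0.095,-0.09,0.112,0],[-0.095,-0.09,0.112,0]],
], gripper=1)

```text
time: 4.65
tool_pos: [0.5053, 0.1366, 0.1976]
tool_rot: [-1.572, 0.001, -0.94]
contact_force: [0.3, -0.5, 1.2]
opening: 0.0596
```

```bash
python3 look.py scene g5.png 185 120 100 75 8; python3 look.py top g5t.png 190 190 110 75 7; python3 to.py .505 .138 .037 -54
```

```text
t 4.75 pos [0.5054 0.1362 0.1978] rot [-9.004e+01  8.000e-02 -5.395e+01] F [ 0.2 -0.6  0.3] op 0.0678
shift [-0.0015  0.1608  0.0008] twist 0.05
```

View pics/g5.png

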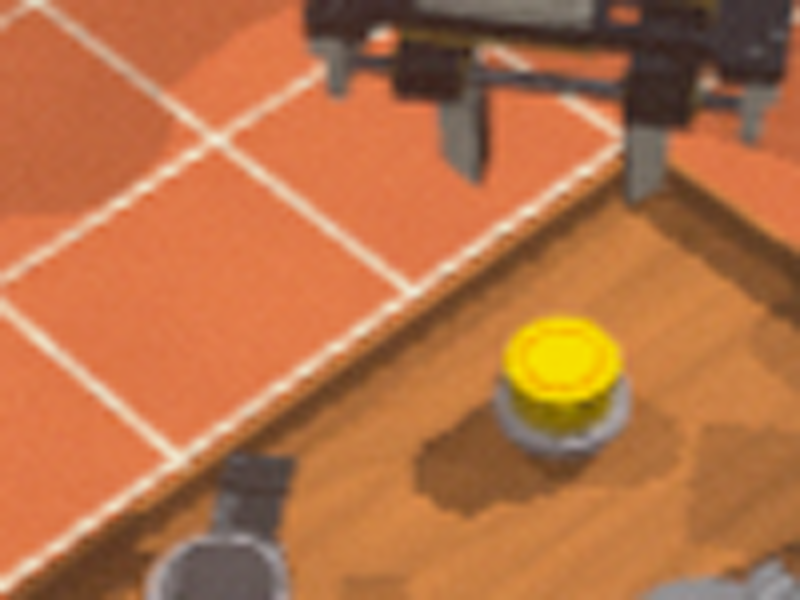

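View pics/g5t.png

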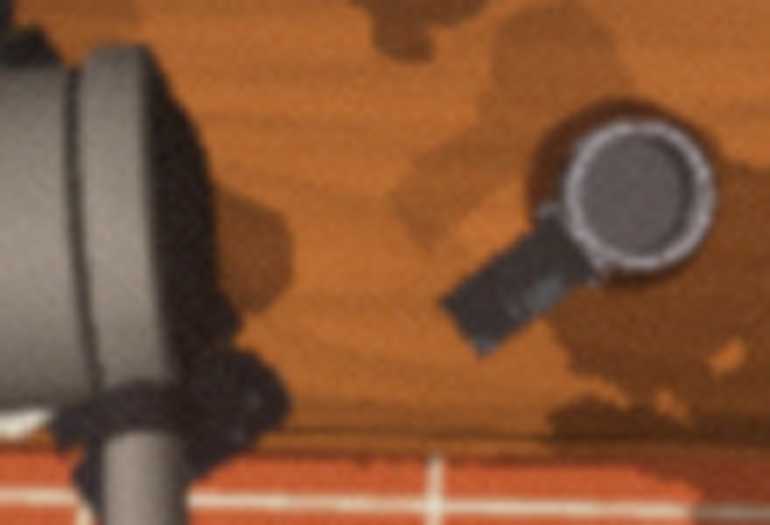

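The clip is folded out in both views: tip edge at about (464,328) in the top crop and (262,457) in the scene crop. I'll check its angle and refine the mouth position with the rim fully visible.

```bash
sed -i 's/(230,300)/(400,401)/; s/(90,175)/(400,401)/' rim.py; python3 rim.py; python3 - <<'E'
from h import *
t=read_camera("top");s=read_camera("scene")
print("tri tip",tri(s,(217.3,176.7),t,(255.8,236.4)), "top@.081",onz(t,255.8,236.4,.081))
for a in (0,5,-5,10,-10):
    A=np.radians(a);L=.0545
    p=np.array([.5213,-.0748,.081])+np.array([-.588,.809,0])*(.0345+L*np.cos(A))+[0,0,L*np.sin(A)]
    print(a,proj(t,p).round(1),proj(s,p).round(1))
x0,y0=236,150;im=crop(s,x0,y0,40,40)
E
```

```text
scene inner 59 [211.85 193.13] [11.74 14.49] z103 [ 0.5273 -0.0777  0.103 ]
scene ridge 60 [211.85 193.14] [13.1  16.44] z103 [ 0.5273 -0.0777  0.103 ]
top inner 60 [280.73 217.26] [16.49 17.7 ] z103 [ 0.5219 -0.075   0.103 ]
top ridge 60 [280.93 217.34] [18.99 19.25] z103 [ 0.5217 -0.0756  0.103 ]
scene expect inner [12.44 15.69]
top expect inner [18.39 18.53]
tri tip (array([ 0.46710054, -0.0071919 ,  0.07377877]), np.float64(0.001864068082288667)) top@.081 [ 0.46663491 -0.00799984  0.081     ]
0 [254.  235.5] [218. 175.]
5 [254.1 235.6] [217.9 174.2]
-5 [254.  235.4] [218.1 175.9]
10 [254.3 235.5] [217.8 173.5]
-10 [254.1 235.2] [218.2 176.9]
```

View pics/rims2.png

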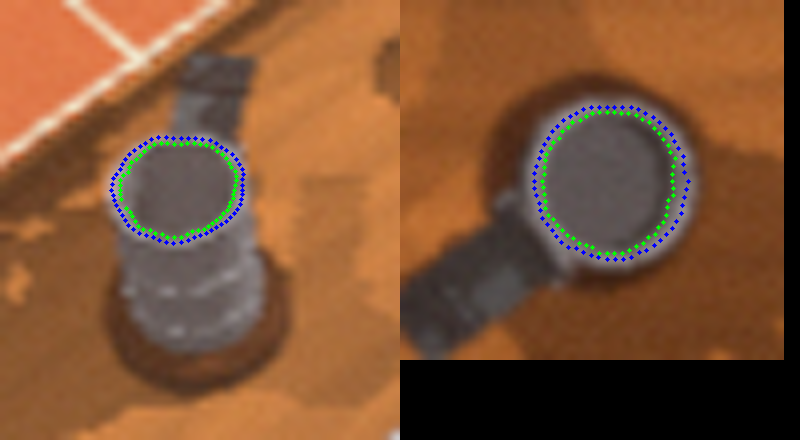

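With the known scene bias of +1.5 rows, the tip is within a degree or two of level. Now I'll descend around the lid's rim, with the tips staying 4 mm above the tray floor.

Emit:
send_rows([
  [[-0.0015,0.04,0.001,0],[-0.0015,0.08,0.001,0],[-0.0015,0.08,0.001,0],[-0.0015,0.11,0.001,0],[-0.0015,0.135,0.001,0],[-0.0015,0.15,0.001,0],[-0.0015,0.16,0.001,0],[-0.0015,0.161,0.001,0]],
])

```text
time: 5.75
tool_pos: [0.5057, 0.1384, 0.0371]
tool_rot: [-1.571, 0.001, -0.941]
contact_force: [0.8, 0.1, 0.2]
opening: 0.0916
```

```bash
python3 look.py scene g6.png 220 120 75 75 8; python3 to.py .505 .138 .037 -54
```

```text
t 5.8 pos [0.506  0.1385 0.0375] rot [-8.998e+01  6.000e-02 -5.394e+01] F [ 0.2  0.2 -0.3] op 0.0921
shift [-0.0002  0.0005 -0.0011] twist 0.06
```

View pics/g6.png

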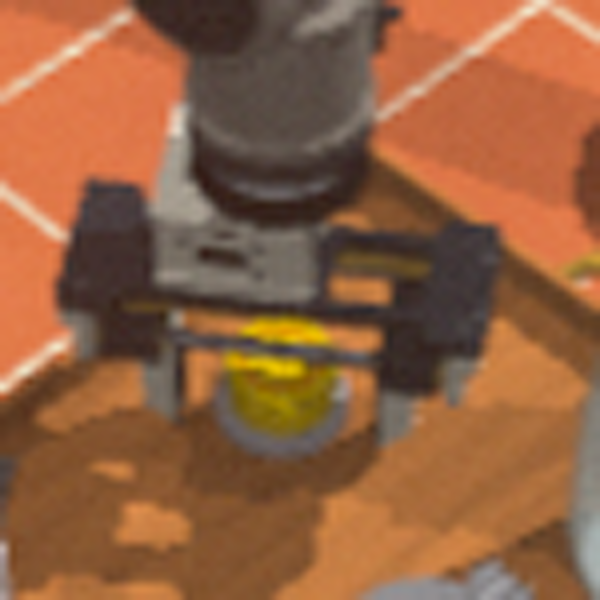

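The lid sits centred between the fingers: tips at (165,415) and (395,435), rim around (282,410). Closing on it.

Emit:
send_rows([
  [[0,0,0,0],[0,0,0,0],[0,0,0,0],[0,0,0,0],[0,0,0,0],[0,0,0,0]],
], gripper=0, grip_force=20)

```text
time: 6.4
tool_pos: [0.5062, 0.1386, 0.0379]
tool_rot: [-1.57, 0.001, -0.941]
contact_force: [-0.4, 0.1, 3.9]
opening: 0.0622
```

Emit:
send_rows([
  [[0,-0.01,0,0],[0,-0.03,0,0],[0,-0.06,0,0],[0,-0.1,0,0],[0,-0.13,0,0],[0,-0.13,0,0]],
])

```text
time: 7.0
tool_pos: [0.5083, 0.1388, 0.1726]
tool_rot: [-1.562, -0.003, -0.941]
contact_force: [0.2, -0.0, -0.3]
opening: 0.0624
```

```bash
python3 look.py scene g7.png 210 80 90 75 8; python3 to.py .5218 -.0753 .167 -54
```

```text
t 7.05 pos [0.507  0.1385 0.1701] rot [-8.973e+01 -8.000e-02 -5.393e+01] F [-0.2  0.1 -2.4] op 0.0621
shift [ 0.1816  0.0028 -0.1139] twist 0.07
```

View pics/g7.png

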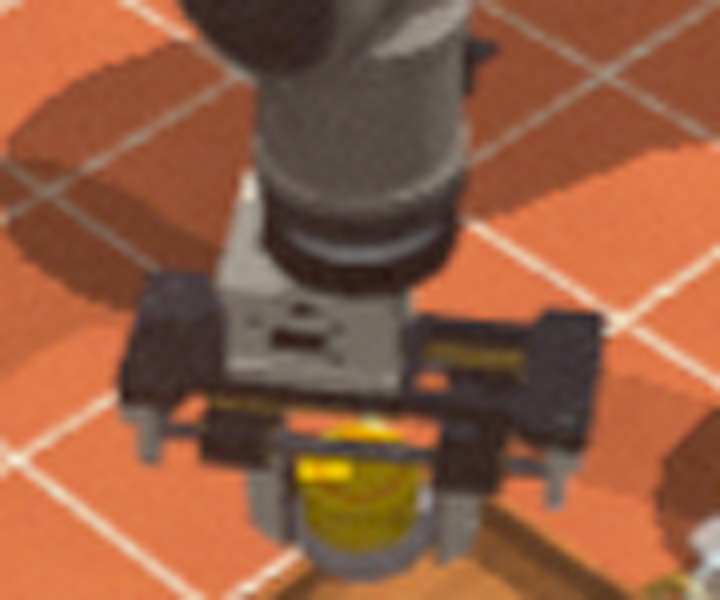

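The pair is lifted: the rim is gripped (opening 62 mm) with the cap still on it. I'll carry it over the canister gently.

Emit:
send_rows([
  [[0.015,0,-0.009,0],[0.04,0,-0.025,0],[0.07,0,-0.044,0],[0.1,0,-0.063,0],[0.13,0,-0.081,0],[0.155,0,-0.097,0],[0.172,0,-0.108,0],[0.181,0.002,-0.114,0]],
])

```text
time: 7.85
tool_pos: [0.5207, -0.0764, 0.1665]
tool_rot: [-1.568, 0.0, -0.943]
contact_force: [0.3, -0.3, -1.7]
opening: 0.0622
```

Emit:
send_rows([
  [[0,0,0,0],[0,0,0,0]],
])

```text
time: 8.05
tool_pos: [0.52, -0.0758, 0.1655]
tool_rot: [-1.569, 0.002, -0.943]
contact_force: [0.3, -0.2, -1.5]
opening: 0.0622
```

```bash
python3 look.py scene g8.png 170 130 75 75 8; python3 to.py .5218 -.0753 .167 -54
```

```text
t 8.1 pos [ 0.5202 -0.0754  0.1658] rot [-89.86   0.11 -54.01] F [ 0.6 -0.2 -1.9] op 0.0625
shift [ 0.0008 -0.0012  0.0013] twist -0.01
```

View pics/g8.png

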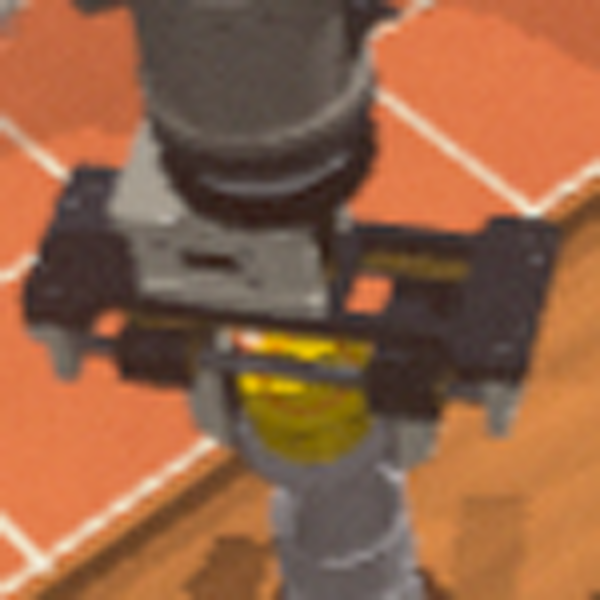

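Emit:
send_rows([
  [[0.001,0.01,0.001,0],[0.001,0.02,0.001,0],[0.001,0.027,0.001,0],[0.001,0.029,0.001,0],[0.001,0.029,0.001,0]],
])

```text
time: 8.6
tool_pos: [0.5214, -0.0753, 0.1363]
tool_rot: [-1.569, 0.003, -0.942]
contact_force: [0.3, -0.2, -0.5]
opening: 0.0623
```

```bash
python3 look.py scene g9.png 180 160 60 60 10;python3 look.py top g9t.png 230 180 100 75 8; python3 to.py .5218 -.0753 .1355 -54; python3 - <<'E'
from h import *
s=read_camera("scene");p=sensors.observe()["tool_pos"]
for h,r,l in((-.0155,.0315,"lidrimbottom"),(-.0065,.0315,"lidrimtop"),(.0195,.026,"captop")):
    q=np.array([proj(s,p+[r*np.cos(t),r*np.sin(t),h]) for t in np.linspace(0,6.28,60)]);print(l,q.min(0).round(1),q.max(0).round(1))
E
```

```text
t 8.7 pos [ 0.5218 -0.0756  0.137 ] rot [-89.85   0.09 -54.  ] F [-0.3 -0.4 -0.8] op 0.0621
shift [-0.0002  0.0015  0.0001] twist -0.0
lidrimbottom [200.9 180.7] [220.4 196.3]
lidrimtop [200.5 179. ] [220.2 194.7]
captop [201.2 175.3] [217.8 188.3]
```

View pics/g9.png

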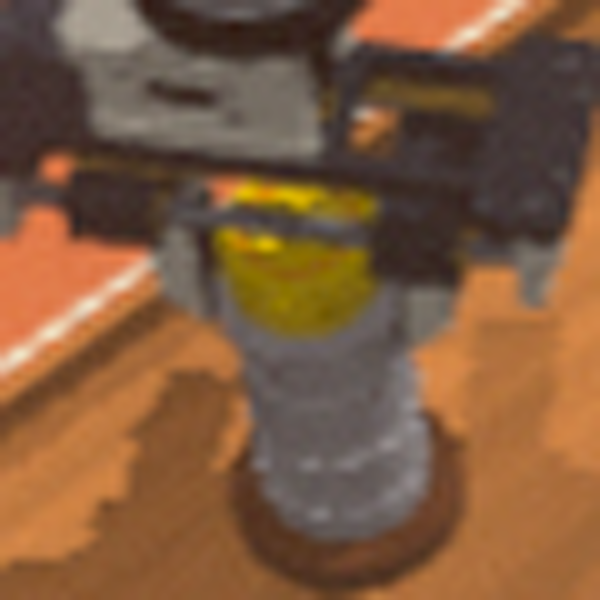

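View pics/g9t.png

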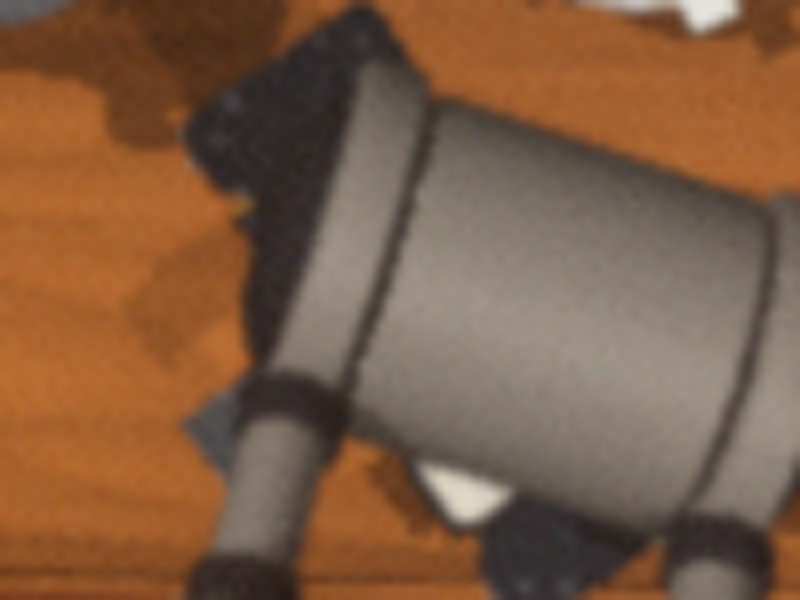

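The lid is just above the mouth. It tapers at the foot, so I'll lower it slowly and watch the force.

Emit:
send_rows([
  [[0,0.003,0,0],[0,0.006,0,0],[0,0.009,0,0],[0,0.011,0,0],[0,0.011,0,0]],
])

```text
time: 9.25
tool_pos: [0.5222, -0.0756, 0.1259]
tool_rot: [-1.568, 0.001, -0.943]
contact_force: [1.1, 0.0, -1.8]
opening: 0.062
```

```bash
python3 to.py .5218 -.0753 .1187 -54
```

```text
t 9.25 pos [ 0.5222 -0.0756  0.1259] rot [-8.981e+01  7.000e-02 -5.402e+01] F [ 1.1  0.  -1.8] op 0.062
shift [-0.0004  0.0072 -0.0002] twist -0.02
```

Emit:
send_rows([
  [[0,0.002,0,0],[0,0.004,0,0],[0,0.006,0,0],[0,0.007,0,0],[0,0.007,0,0]],
])

```text
time: 9.75
tool_pos: [0.5224, -0.0755, 0.119]
tool_rot: [-1.567, 0.001, -0.943]
contact_force: [2.0, 1.2, -1.2]
opening: 0.0626
```

```bash
python3 look.py scene g10.png 180 160 60 60 10; python3 to.py .5218 -.0753 .1187 -54
```

```text
t 9.8 pos [ 0.5224 -0.0755  0.119 ] rot [-8.979e+01  5.000e-02 -5.401e+01] F [ 3.1  0.7 -0.9] op 0.0627
shift [-0.0005  0.0003 -0.0004] twist -0.01
```

View pics/g10.png

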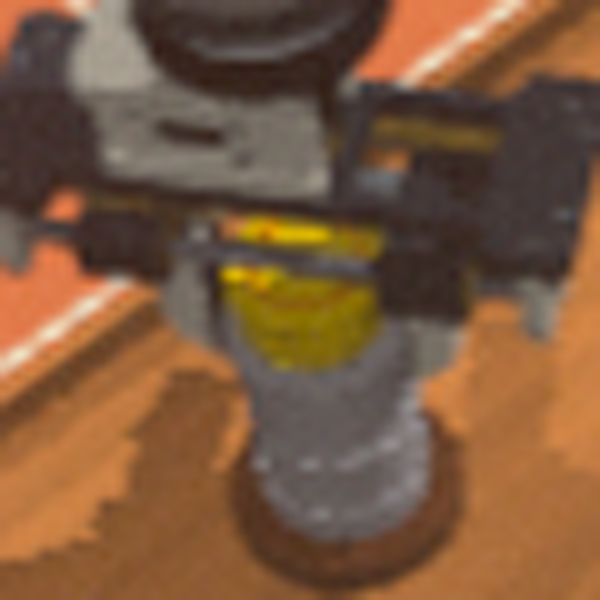

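The plug is in, with about 3 N of side contact. I'll nudge it +x and press down until the rim bears.

Emit:
send_rows([
  [[0.0003,0.0005,0.0004,0],[0.0003,0.001,0.0004,0],[0.0003,0.0015,0.0004,0]],
])

```text
time: 10.1
tool_pos: [0.5225, -0.0755, 0.1188]
tool_rot: [-1.568, 0.001, -0.943]
contact_force: [-4.9, 1.9, 15.7]
opening: 0.0626
```

```bash
python3 to.py .5218 -.0753 .1187 -54
```

```text
t 10.1 pos [ 0.5225 -0.0755  0.1188] rot [-8.982e+01  5.000e-02 -5.400e+01] F [-4.9  1.9 15.7] op 0.0626
shift [-0.0006  0.0001 -0.0004] twist -0.0
```

The force rose to 15.7 N and z stopped at 0.1188 m, against an expected 0.1187, so the rim is home. I'll ease the push and release.

Emit:
send_rows([
  [[0,0,0,0],[0,0,0,0]],
])

```text
time: 10.3
tool_pos: [0.5225, -0.0755, 0.1189]
tool_rot: [-1.568, 0.001, -0.943]
contact_force: [-0.5, 1.5, 3.6]
opening: 0.0628
```

Emit:
send_rows([
  [[0,0,0,0],[0,0,0,0],[0,0,0,0],[0,0,0,0],[0,0,0,0]],
], gripper=0.9)

```text
time: 10.8
tool_pos: [0.5224, -0.0755, 0.1188]
tool_rot: [-1.568, 0.001, -0.943]
contact_force: [-0.6, -0.3, 0.5]
opening: 0.0827
```

```bash
python3 look.py scene g11.png 180 160 60 60 10; python3 to.py .5218 -.0753 .141 -54
```

```text
t 10.85 pos [ 0.5224 -0.0755  0.1189] rot [-8.982e+01  5.000e-02 -5.400e+01] F [ 1.4 -0.2  0.4] op 0.0822
shift [-0.0006 -0.0221 -0.0003] twist -0.0
```

View pics/g11.png

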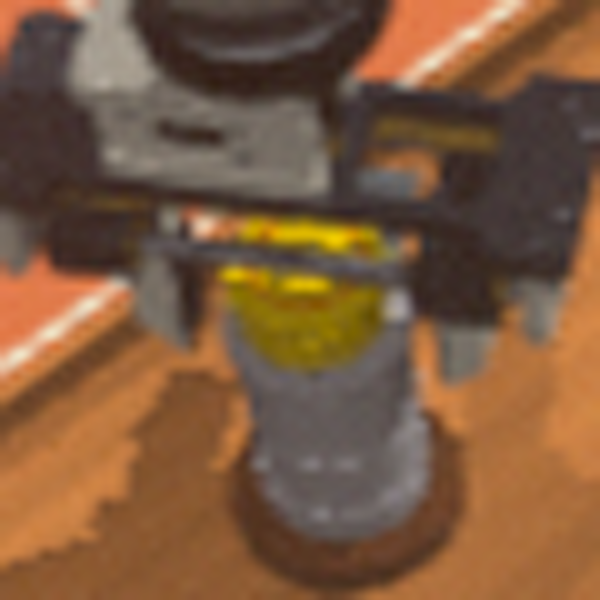

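The lid is released. I'll rise clear to confirm it is seated before touching the cap.

Emit:
send_rows([
  [[0,-0.01,0,0],[0,-0.03,0,0],[0,-0.06,0,0],[0,-0.09,0,0],[0,-0.11,0,0],[0,-0.11,0,0]],
])

```text
time: 11.45
tool_pos: [0.5236, -0.0762, 0.2326]
tool_rot: [-1.563, -0.005, -0.942]
contact_force: [-0.2, -0.3, 0.1]
opening: 0.0826
```

```bash
python3 look.py scene g12.png 180 160 60 60 10; python3 to.py .5218 -.0753 .142 -54; python3 - <<'E'
from h import *
s=read_camera("scene")
for z,l in((.103,"rimbottom"),(.112,"rimtop"),(.138,"captop")): print(l,proj(s,[.522,-.0755,z]).round(1))
im=crop(s,190,165,45,50);hsv=cv2.cvtColor(im,cv2.COLOR_RGB2HSV)
m=((hsv[...,0]>18)&(hsv[...,0]<34)&(hsv[...,1]>170)&(hsv[...,2]>190)).astype(np.uint8)
k=max(cv2.findContours(m,0,1)[0],key=cv2.contourArea);e=cv2.fitEllipse(cv2.convexHull(k));print(full(e[0],190,165),np.array(e[1])/8,e[2])
E
```

```text
t 11.5 pos [ 0.5228 -0.076   0.2305] rot [-89.7   -0.11 -54.  ] F [0.5 0.4 0.6] op 0.0826
shift [-0.0013  0.0885 -0.0008] twist -0.0
rimbottom [211.3 191.8]
rimtop [211.  190.2]
captop [210.2 185.3]
(209.90899658203125, 185.88932037353516) [12.86992741 16.68183708] 87.88777923583984
```

View pics/g12.png

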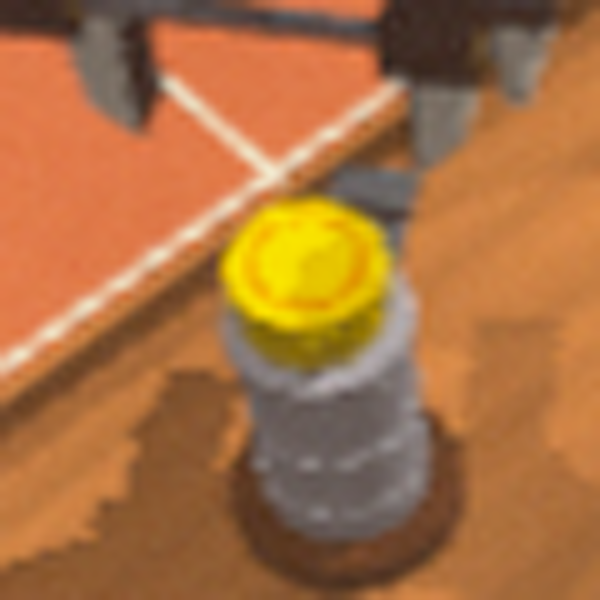

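The lid is seated and level with the cap on: the cap top is centred at (209.9,185.9), against a predicted (210.2,185.3) plus the known bias. I'll lower to the cap's grip band, tips 5 mm above the lid's rim, and close lightly.

Emit:
send_rows([
  [[-0.001,0.03,-0.0005,0],[-0.001,0.06,-0.0005,0],[-0.001,0.077,-0.0005,0],[-0.001,0.085,-0.0005,0],[-0.001,0.088,-0.0005,0],[-0.001,0.088,-0.0005,0]],
])

```text
time: 12.15
tool_pos: [0.5213, -0.0751, 0.1409]
tool_rot: [-1.568, 0.001, -0.943]
contact_force: [0.1, -0.1, 0.3]
opening: 0.0827
```

```bash
python3 to.py .5222 -.0755 .142 -54
```

```text
t 12.15 pos [ 0.5213 -0.0751  0.1409] rot [-8.982e+01  4.000e-02 -5.400e+01] F [ 0.1 -0.1  0.3] op 0.0827
shift [ 0.0009 -0.001   0.0005] twist -0.0
```

Emit:
send_rows([
  [[0.001,-0.001,0.0005,0],[0.001,-0.001,0.0005,0],[0.001,-0.001,0.0005,0],[0.001,-0.001,0.0005,0],[0.001,-0.001,0.0005,0],[0.001,-0.001,0.0005,0],[0.001,-0.001,0.0005,0]],
], gripper=0, grip_force=8)

```text
time: 12.85
tool_pos: [0.5224, -0.0756, 0.1422]
tool_rot: [-1.567, 0.0, -0.943]
contact_force: [-0.7, -1.0, 4.0]
opening: 0.0517
```

```bash
python3 look.py scene g13.png 180 155 60 60 10; python3 to.py .5222 -.0755 .142 -54
```

```text
t 12.9 pos [ 0.5224 -0.0756  0.1422] rot [-8.98e+01  2.00e-02 -5.40e+01] F [-0.9 -0.2  3.9] op 0.0516
shift [-0.0002  0.0002 -0.0001] twist 0.0
```

View pics/g13.png

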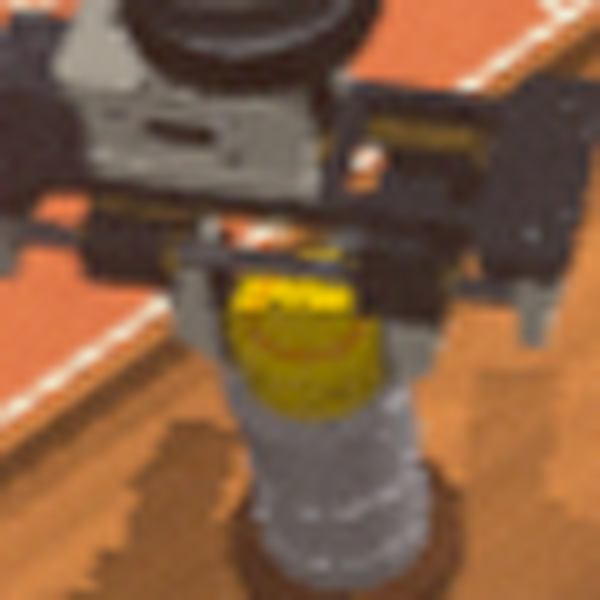

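The opening is 51.6 mm, which matches the 52 mm grip band. Lifting straight up about 100 mm, gently.

Emit:
send_rows([
  [[0,-0.004,0,0],[0,-0.012,0,0],[0,-0.025,0,0],[0,-0.045,0,0],[0,-0.067,0,0],[0,-0.086,0,0],[0,-0.097,0,0],[0,-0.1,0,0]],
])

```text
time: 13.7
tool_pos: [0.5226, -0.076, 0.2436]
tool_rot: [-1.566, -0.002, -0.942]
contact_force: [-0.0, -0.3, 0.4]
opening: 0.0517
```

Emit:
send_rows([
  [[0,0,0,0],[0,0,0,0],[0,0,0,0]],
])

```text
time: 14.0
tool_pos: [0.5222, -0.0759, 0.2428]
tool_rot: [-1.567, -0.0, -0.943]
contact_force: [1.0, -0.3, -0.8]
opening: 0.0517
```

```bash
python3 look.py scene g14.png 170 130 75 75 8; python3 to.py .5224 -.0756 .242 -54
```

```text
t 14.05 pos [ 0.5223 -0.0759  0.2428] rot [-8.977e+01 -2.000e-02 -5.400e+01] F [-0.1  0.2  0.2] op 0.0516
shift [-0.0002  0.0008  0.0002] twist -0.0
```

View pics/g14.png

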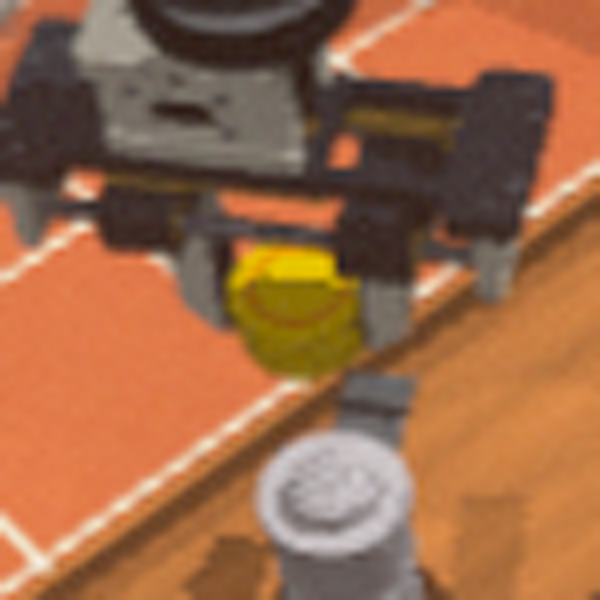

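The cap is held at about (300,310). The lid with its perforated dome is seated, rim centred at (335,492), or (211.5,191.1) in the full image, against an expected (211.6,191.7). The clip is still out. One last look at the whole scene before handing in.

```bash
python3 look.py scene g15.png 0 0 512 384 1
```

```text
(no output)
```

View pics/g15.png

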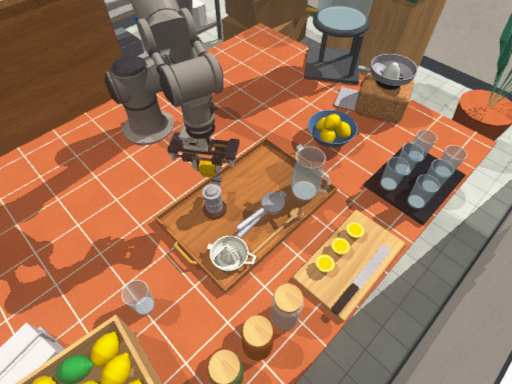

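The other items look unmoved, and the cap is held above the canister at about (207,168). Handing in.

```bash
python3 -c "
from cell import hand_in; print(hand_in())"
```

```text
the job is handed in; nothing more can be done
None
```

The job is done and handed in at about 14 s on the robot's clock. `hand_in()` gave no verdict.

- **Clip:** I pushed it outward and down with the shut fingers. Once the scene camera's bias was removed, the tip came out within a degree or two of level, and it was still out in the last pictures.
- **Shaker lid:** I gripped it by the rim with the cap on and lowered the pair into the mouth. It stopped at a tool height of 0.1188 m (expected 0.1187) under about 16 N of downward push. I then let go and rose clear to check it was seated before touching the cap.
- **Dust cap:** I gripped its band (opening 51.6 mm) and lifted it straight up 100 mm. The gripper holds it upright and still above the lid. The last picture shows the lid still seated, within about 1 px of where it should be.
- **Other things:** they look unmoved in the last full view.

**Disagreement:** the two cameras differed by about 6 mm at the canister's mouth and 5 mm at the cap. I relied on the top view, which the fingertip position and the contact during fitting bore out. The final seated check used only the scene view, because the arm blocked the top one; there it is good to about 2 to 3 mm.

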